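# Pots into their saucers

## Robot

A 6-joint arm with a two-finger parallel gripper is mounted at the origin on the work surface. World frame = base frame: x ahead of the robot, y to its left, z up, the work surface at z = 0. Lengths are in m, angles in degrees, forces in N, time in s.
With the tool pointing down it reaches from about 0.275 to 0.75 m from the base axis. Payload 10.2 kg.
Tool frame: the origin (TCP) lies at the very end of the fingers, on their centre line; the grasp point (between the pads) lies 19 mm behind it; z points along the fingers, y is the direction in which the jaws open and shut (so a half turn about z gives the same grasp; the last joint's range is limited). The gripper opens to 88 mm and grips with 3 to 60 N. Pads are 18 mm wide; open, the fingers measure 123 mm over their backs; the gripper's body (75 mm by 187 mm) begins 45 mm behind the grasp point.
Start: joints at [58.877, 17.928, 85.812, -0, 76.261, -12.8], TCP at [0.165, 0.498, 0.239] pointing down, gripper open.
Joint ranges: [-168.41, 168.41], [-55.51, 124.54], [10.69, 146.95], [-70.63, 250.63], [1, 178], [-165.06, 165.06]. Speed limits (degrees/s): [136.94, 136.94, 172.46, 180, 180, 180].

## Interface

Orientations are given as a 3x3 rotation matrix whose columns are the frame's x, y, z axes.
In Python, from bench import arm gives the robot as it stands.
- The arm moves only by the tool move_arm, never from a script. Its argument "targets" is text: rows parted by semicolons, each of 5 numbers parted by spaces: the opening, from -1 (shut) to 1 (fully open), so that 0 is half open, then the shift along the tool's x, y, z in cm, then the turn about the tool's z in degrees. In form: hand x y z turn; .... A call has 1 to 20 rows; each row is the pose to reach, as a shift and turn from the pose commanded when the call began, along the tool's axes at that moment; what a row does not reach only later rows make up. A row lasts 1/10 s, in which the tool goes at most 50 mm and 8.59 degrees, less where a joint would pass 70% of its speed; a pose out of reach is approached as far as the arm can. A call with a gripper value outside its range is refused whole. The fingers move at their own pace and stop on an object; "newtons" is the grip in N (left out, the last holds). Time passes only in rows, so rows that repeat a pose let the fingers close. It gives the time, the measured TCP pose, the force and the opening at its end, in the units of the state.
- arm.state(): the state, without advancing time (a new reading comes with each control period).
- arm.read_camera(name): name is "scene" or "top" or "wrist"; returns the picture (384x512x3 uint8, blue, green, red); there is no depth.
- arm.camera_params(name): a dict with "K" (3x3 intrinsics, pixels), "pose" (4x4, takes a point from camera to world coordinates). Camera axes: x right, y up, looking along -z (the intrinsics and any distortion apply to the point x, -y, -z); pixel columns grow to the right and rows downward; lengths in m; the calibration is good to about 2 mm. The wrist camera is an equidistant fisheye: a pixel r from the principal point sees the ray r / f radians off the axis. A picture is of the moment at which its call begins: read the wrist's pose just before it. camera_params takes no time and is no camera call; for the wrist camera it gives the pose at the moment of the call.
- arm.close_job(): hands the job in, once; it reports no verdict.
The state is a dict: "time": time; "qpos": joint angles; "qd": joint speeds; "joint_efforts": joint torques, N m; "tool_pos": TCP position; "ee_rot": TCP orientation; "contact_force": force on the tool from outside, world axes, zero at the start; "wrist_torque": the same for the moment, N m; "width": finger opening in m.
Only numpy, scipy, OpenCV 4.12 (cv2) and the standard library are available. Lean on these libraries where they do the work, as an engineer would, in place of code of your own. Each camera call takes 0.05 s, during which the arm holds its last target.

## Task

Get the potting bench ready: stand each of the four empty black pots in the terracotta saucer that matches its shape and size, upright and flat on the saucer's floor, with the square and the long pot in line with their saucers' sides. Lower the pots in rather than dropping them, and do not push aside or knock over the glass jar and the gauge.

Things in the scene. Friction and masses are not known exactly. Their poses are not given: they have to be found in the camera images.
- big_round_pot: The larger round pot: open black plastic plant pot, 72 mm tall, 66 mm across at the rim, tapering to 54 mm at the foot. The rim band (top 14 mm) has straight sides and is the place to grip. About 90 g. Stiff, one body, upright at the start, anywhere on the bench among the other pots and saucers. Origin: centre of its underside; z up.
- small_round_pot: The smaller round pot: open black plastic, 50 mm tall, 46 mm across at the rim, tapering to 36 mm at the foot. Rim band (top 14 mm) straight-sided, grip there. About 50 g. Stiff, one body, upright at the start, anywhere on the bench among the other pots and saucers. Origin: centre of its underside; z up.
- square_pot: The square pot: open black plastic, 65 mm tall, 60 x 60 mm over the rim band (top 14 mm; grip there), 52 x 52 mm below it. About 90 g. Its x and y axes are square to its sides. Stiff, one body, upright at the start, anywhere on the bench among the other pots and saucers. Origin: centre of its underside; z up.
- long_pot: The long rectangular pot (a small trough): open black plastic, 60 mm tall, rim band (top 14 mm; grip there) 118 mm along its x and 54 mm along its y, 110 x 46 mm below it. Grip it across y. About 120 g. Stiff, one body, upright at the start, anywhere on the bench among the other pots and saucers. Origin: centre of its underside; z up.
- big_round_saucer: The larger round saucer: terracotta, 82 mm outside, 70 mm inside the rim, about 200 g; goes with the larger round pot. Upright, empty at the start, loose on the bench; anywhere among the pots and saucers. Floor 5 mm thick, rim 6 mm wide, 13 mm high over all. Origin: centre of its underside; z up. A seated pot's origin is 5 mm above it.
- small_round_saucer: The smaller round saucer: terracotta, 64 mm outside, 52 mm inside the rim, about 150 g; goes with the smaller round pot. Upright, empty at the start, loose on the bench; anywhere among the pots and saucers. Floor 5 mm thick, rim 6 mm wide, 13 mm high over all. Origin: centre of its underside; z up. A seated pot's origin is 5 mm above it.
- square_saucer: The square saucer: terracotta, 80 x 80 mm outside, 68 x 68 mm inside the rim, about 220 g; goes with the square pot. Its x and y axes are square to its sides. Upright, empty at the start, loose on the bench; anywhere among the pots and saucers. Floor 5 mm thick, rim 6 mm wide, 13 mm high over all. Origin: centre of its underside; z up. A seated pot's origin is 5 mm above it.
- long_saucer: The long rectangular saucer: terracotta, 138 mm along its x and 74 mm along its y outside, 126 x 62 mm inside the rim, about 300 g; goes with the long pot. Upright, empty at the start, loose on the bench; anywhere among the pots and saucers. Floor 5 mm thick, rim 6 mm wide, 13 mm high over all. Origin: centre of its underside; z up. A seated pot's origin is 5 mm above it.
- jar: Bystander: amber glass jar with a white cap, 44 mm across, 85 mm tall, standing loose on the bench between the near and far rows of pots and saucers. Not to be disturbed. Origin: centre of its underside; z up.
- gauge: Bystander: white climate gauge with a dial, on a 40 x 50 mm grey foot, 85 mm tall, standing loose between the near and far rows. A low wooden label box (50 mm square, 50 mm tall to the label tips) stands there too; jar, gauge and box take the three spots between the rows by chance. Not to be disturbed. Origin: centre of its underside; z up.
Mind the look-alikes: they are no part of the job. What is shaped like the long_pot but green or pink is not meant.

How it is judged:
By the outcome, as a careful person would: the job done as asked, in the order asked, and still so for the second after the job is handed in, with the robot touching nothing.
It also fails if it takes over 112 s, if anything falls off the work surface, if the arm or the gripper's body presses on something with over 40 N, if the wrist force passes 120 N, or if a joint passes its speed limit or range.

## Working session

There is one attempt and no reset: what is moved stays moved. The work goes in short steps, Python scripts to look and compute and a tool call to move; the robot and the scene stay as the last step left them, time stands still between calls to the robot, and variables do not carry over. Pictures are saved under pics/ and viewed, and the job is handed in when it is done.

Besides the shell and the picture viewer there is one more tool, called after "Request:" as name(argument=value, ...) on one line, values as JSON. move_arm: Moves the arm, as the interface text tells. Its arguments: {"type":"object","properties":{"targets":{"type":"string"},"newtons":{"type":"number"}},"required":["targets"]}

```bash
ls; mkdir -p pics
python3 - <<'E'
from bench import arm
import cv2
s=arm.state()
for k,v in s.items(): print(k,v)
for n in ["scene","top"]:
    im=arm.read_camera(n); cv2.imwrite(f"pics/{n}0.png",im)
    p=arm.camera_params(n); print(n,p)
E
```

```text
pics
time 0.0
qpos [ 5.88786087e+01  1.79573973e+01  8.58547826e+01  1.60060050e-03
  7.62626248e+01 -1.27999602e+01]
qd [ 0.04265316 -0.15708848  0.10048542  0.00906059 -0.07414848  0.00781419]
joint_efforts [ 1.04643095e-04 -4.02200890e+01 -2.52274704e+01  6.95359544e-02
  3.51260277e-02 -9.38455560e-05]
tool_pos [0.16490048 0.49815669 0.23817428]
ee_rot [[-9.49305763e-01  3.14353433e-01 -6.98028109e-04]
 [ 3.14354050e-01  9.49305174e-01 -1.10365468e-03]
 [ 3.15704058e-04 -1.26713371e-03 -9.99999147e-01]]
contact_force [-0.20862365 -0.19932689 -0.58881116]
wrist_torque [-0.0038625  -0.01154011  0.04993212]
width 0.08840150844093693
scene {'K': array([[382.37066153,   0.        , 261.13485669],
       [  0.        , 382.37066153, 190.01878528],
       [  0.        ,   0.        ,   1.        ]]), 'pose': array([[-0.13971953, -0.82343931,  0.54993287,  0.98474404],
       [ 0.99018657, -0.11450554,  0.08011895,  0.08811877],
       [-0.00300273,  0.55573032,  0.8313572 ,  0.85995631],
       [ 0.        ,  0.        ,  0.        ,  1.        ]])}
top {'K': array([[354.62450503,   0.        , 250.85680643],
       [  0.        , 354.62450503, 190.58072543],
       [  0.        ,   0.        ,   1.        ]]), 'pose': array([[ 0.00456289,  0.98381234, -0.17914371,  0.21904827],
       [-0.99998687,  0.00407089, -0.00311389,  0.01695409],
       [-0.00233421,  0.17915557,  0.98381799,  1.17741711],
       [ 0.        ,  0.        ,  0.        ,  1.        ]])}
```

View pics/scene0.png

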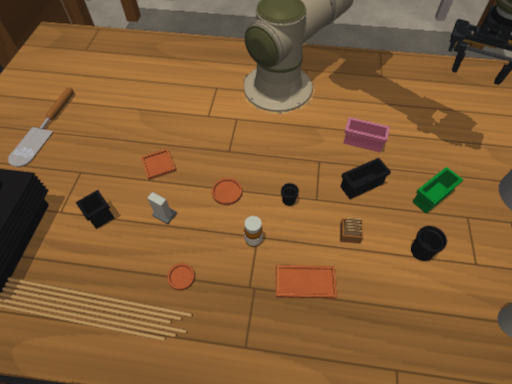

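View pics/top0.png

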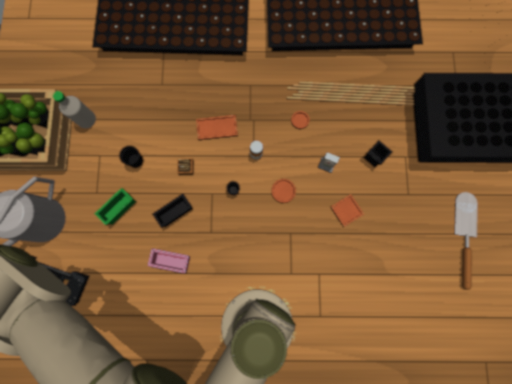

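Run:
```python
import cv2,numpy as np
t=cv2.imread("pics/top0.png")[100:280,90:400]; cv2.imwrite("pics/topc.png",cv2.resize(t,None,fx=2.5,fy=2.5,interpolation=cv2.INTER_CUBIC))
t=cv2.imread("pics/scene0.png")[110:310,65:475]; cv2.imwrite("pics/scenec.png",cv2.resize(t,None,fx=1.9,fy=1.9,interpolation=cv2.INTER_CUBIC))
```

```text
(no output)
```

View pics/topc.png

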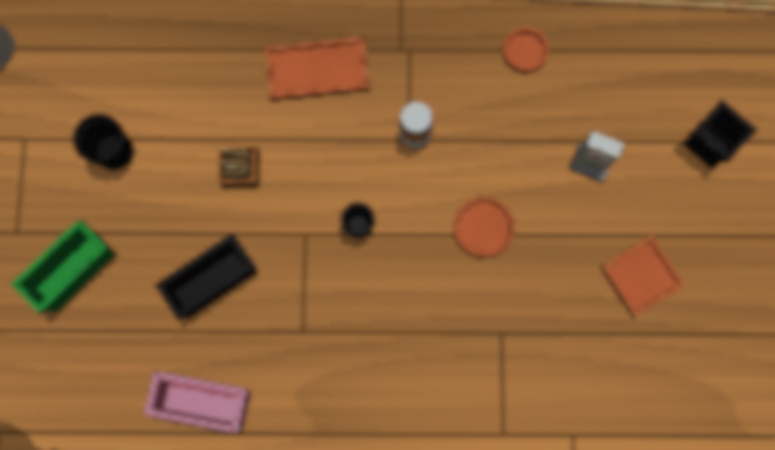

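View pics/scenec.png

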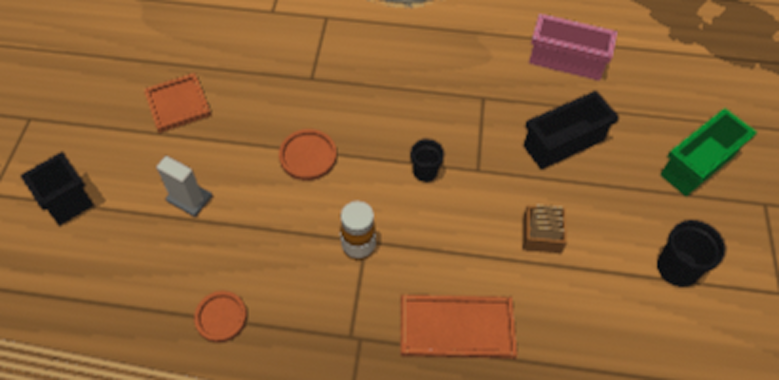

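Top view candidates: black trough at (173,211) is the long_pot; green trough (116,207) and pink (169,261) are decoys. Big round pot (131,157), small round (233,188), square (377,153). Saucers: long (217,127), small round (300,120), big round (283,191), square (347,210). Jar (256,148), gauge (329,162), box (186,167). Both crops confirm the choices.

```bash
cat > h.py <<'E'
import cv2,numpy as np
from scipy.optimize import minimize
def proj(P,p,fish=False):
    T=np.linalg.inv(p["pose"]); c=P@T[:3,:3].T+T[:3,3]
    x,y,z=c[:,0],-c[:,1],-c[:,2]; K=p["K"]
    if fish:
        r=np.hypot(x,y); th=np.arctan2(r,z); s=th/np.maximum(r,1e-9); u,v=x*s,y*s
    else: u,v=x/z,y/z
    return np.stack([K[0,0]*u+K[0,2],K[1,1]*v+K[1,2]],1)
def unproj(px,p,z,fish=False):
    K=p["K"]; u=(px[0]-K[0,2])/K[0,0]; v=(px[1]-K[1,2])/K[1,1]
    if fish:
        r=np.hypot(u,v); d=np.array([np.sin(r)*u/r,np.sin(r)*v/r,np.cos(r)])
    else: d=np.array([u,v,1.])
    R=p["pose"][:3,:3]; o=p["pose"][:3,3]; d=R@(d*[1,-1,-1]); return o+d*(z-o[2])/d[2]
def circ(d,z):
    a=np.linspace(0,2*np.pi,48,endpoint=False); return np.c_[d/2*np.cos(a),d/2*np.sin(a),0*a+z]
def rect(a,b,z):
    a/=2;b/=2;t=np.linspace(-1,1,9)[:-1]
    q=np.r_[np.c_[t,0*t-1],np.c_[0*t+1,t],np.c_[-t,0*t+1],np.c_[0*t-1,-t]]
    return np.c_[q[:,0]*a,q[:,1]*b,0*q[:,0]+z]
M={'big_round_pot':np.r_[circ(54,0),circ(66,58),circ(66,72)],'small_round_pot':np.r_[circ(36,0),circ(46,36),circ(46,50)],
'square_pot':np.r_[rect(52,52,0),rect(60,60,51),rect(60,60,65)],'long_pot':np.r_[rect(110,46,0),rect(118,54,46),rect(118,54,60)],
'big_round_saucer':np.r_[circ(82,0),circ(82,13)],'small_round_saucer':np.r_[circ(64,0),circ(64,13)],
'square_saucer':np.r_[rect(80,80,0),rect(80,80,13)],'long_saucer':np.r_[rect(138,74,0),rect(138,74,13)],
'jar':np.r_[circ(44,0),circ(44,60)]}
M={k:v/1000 for k,v in M.items()}
def seg(im,name):
    hsv=cv2.cvtColor(im,cv2.COLOR_BGR2HSV); h,s,v=[hsv[...,i].astype(int) for i in range(3)]
    b,g,r=[im[...,i].astype(float) for i in range(3)]
    if 'pot' in name: return (im.max(2)<60)
    return (h<10)&(s>130)&(r>90)
def place(name,q,z0=0):
    c,s=np.cos(q[2]),np.sin(q[2]); P=M[name]; return np.c_[c*P[:,0]-s*P[:,1]+q[0],s*P[:,0]+c*P[:,1]+q[1],P[:,2]+z0]
def fit(name,q0,views,z0=0,up=4,win=45):
    """views: list of (im,params,fish)"""
    D=[]
    for im,p,f in views:
        c=proj(place(name,q0,z0),p,f).mean(0).astype(int)
        w=win if not f else 3*win
        x0,y0=max(c[0]-w,0),max(c[1]-w,0); x1,y1=min(c[0]+w,512),min(c[1]+w,384)
        big=cv2.resize(im[y0:y1,x0:x1],None,fx=up,fy=up,interpolation=cv2.INTER_CUBIC)
        m=seg(big,name).astype(np.uint8)
        n,l,st,ce=cv2.connectedComponentsWithStats(m)
        cc=(c-[x0,y0])*up
        best=min([i for i in range(1,n) if st[i,4]>150],key=lambda i:np.hypot(*(ce[i]-cc)),default=None)
        if best is None: raise Exception('noseg '+name)
        m=(l==best).astype(np.uint8)
        h=cv2.findContours(m,0,2)[0]; h=max(h,key=cv2.contourArea); m[:]=0; cv2.drawContours(m,[h],-1,1,-1)
        D.append((m,p,f,x0,y0))
    def cost(q,full=False):
        t=[]
        for m,p,f,x0,y0 in D:
            uv=proj(place(name,q,z0),p,f); uv=((uv-[x0,y0]+.5)*up-.5).astype(np.float32)
            hull=cv2.convexHull(uv); r=np.zeros_like(m)
            cv2.fillConvexPoly(r,np.round(hull*16).astype(np.int32),1,shift=4)
            t.append((r&m).sum()/(r|m).sum())
        return t if full else -sum(t)
    best=None
    for yaw in ([0] if 'round' in name or name=='jar' else np.radians(np.arange(0,180 if 'long' in name else 90,15))):
        S=np.array([[0,0,0],[.012,0,0],[0,.012,0],[0,0,.3]])+[q0[0],q0[1],yaw]
        r=minimize(cost,S[0],method='Nelder-Mead',options=dict(initial_simplex=S,xatol=1e-5,fatol=1e-5))
        if best is None or r.fun<best.fun: best=r
    return best.x,cost(best.x,True),D
E
cat > m0.py <<'E'
from h import *
from bench import arm
pt=arm.camera_params("top");ps=arm.camera_params("scene")
t=cv2.imread("pics/top0.png");s=cv2.imread("pics/scene0.png")
px=dict(long_pot=(173,211),big_round_pot=(131,157),small_round_pot=(233,188),square_pot=(377,153),long_saucer=(217,127),small_round_saucer=(300,120),big_round_saucer=(283,191),square_saucer=(347,210))
o=t.copy();o2=s.copy()
for n,c in px.items():
    z=.03 if 'pot' in n else .01
    q=unproj(c,pt,z); q0=[q[0],q[1],0]
    for vs in ([(t,pt,0)],[(s,ps,0)],[(t,pt,0),(s,ps,0)]):
        try:
            x,c_,D=fit(n,q0,vs); print(n,np.round(x[:2]*1000,1),round(np.degrees(x[2]),1),np.round(c_,3),'r',round(np.hypot(*x[:2]),3))
        except Exception as e: print(e)
    for im,p in((o,pt),(o2,ps)):
        cv2.polylines(im,[np.round(cv2.convexHull(proj(place(n,x),p).astype(np.float32))).astype(int)],True,(255,255,0))
for n,c,z in (('jar',(256,147),.085),('gauge',(330,158),.085),('box',(186,166),.04)): print(n,unproj(c,pt,z))
for n,c,z in (('jar',(253,223),.085),('gauge',(157,199),.085)): print(n,unproj(c,ps,z))
cv2.imwrite("pics/fit_t.png",cv2.resize(o[100:280,90:400],None,fx=2.5,fy=2.5));cv2.imwrite("pics/fit_s.png",cv2.resize(o2[110:310,65:475],None,fx=1.9,fy=1.9))
E
python3 m0.py
```

```text
long_pot [359.2 269.9] 123.4 [0.862] r 0.449
long_pot [362.5 274. ] 127.9 [0.918] r 0.454
long_pot [360.6 273.4] 125.4 [0.857 0.906] r 0.452
big_round_pot [536.4 413.9] 32.1 [0.802] r 0.678
big_round_pot [538.4 417.2] 17.3 [0.893] r 0.681
big_round_pot [538.9 416.5] 13.3 [0.799 0.891] r 0.681
small_round_pot [431.9  78.7] 27.8 [0.72] r 0.439
small_round_pot [436.4  81.4] 21.3 [0.843] r 0.444
small_round_pot [436.8  80.8] 5.3 [0.717 0.842] r 0.444
square_pot [ 551.4 -397.4] 41.0 [0.815] r 0.68
square_pot [ 554.7 -393.1] 47.1 [0.894] r 0.68
square_pot [ 553.2 -394.5] 45.8 [0.812 0.894] r 0.679
long_saucer [660.5 137.3] 96.6 [0.745] r 0.675
noseg long_saucer
noseg long_saucer
small_round_saucer [ 685.2 -146.5] -4.5 [0.68] r 0.701
noseg small_round_saucer
noseg small_round_saucer
big_round_saucer [436.  -87.3] -12.9 [0.757] r 0.445
big_round_saucer [ 367.  -101.5] 114.9 [0.02] r 0.381
big_round_saucer [436.  -87.3] -12.9 [0.757 0.018] r 0.445
square_saucer [ 371.7 -297.6] 31.6 [0.699] r 0.476
noseg square_saucer
noseg square_saucer
jar [0.55990584 0.00458693 0.085     ]
gauge [ 0.52440869 -0.23099663  0.085     ]
box [0.50780559 0.23516894 0.04      ]
jar [0.56525219 0.00763907 0.085     ]
gauge [ 0.53227755 -0.23073768  0.085     ]
```

```bash
python3 - <<'E'
import cv2
t=cv2.imread("pics/top0.png");s=cv2.imread("pics/scene0.png")
for n,im,L in(('t',t,[(217,127),(283,191),(300,120),(347,210),(250,210),(300,150),(217,118),(173,211),(233,188)]),('s',s,[(305,282),(227,192),(181,277),(159,164),(220,230),(260,170),(300,220),(365,182),(290,195)])):
    hs=cv2.cvtColor(im,cv2.COLOR_BGR2HSV)
    for x,y in L: print(n,(x,y),im[y,x],hs[y,x])
E
sed -i "s/    if 'pot' in name: return.*/    if 'pot' in name: return (im.max(2)<75)/; s/    return (h<10)&(s>130)&(r>90)/    return ((r-g)>1.05*(g-b)+8)\&(r>70)\&(h<13)/" h.py; python3 m0.py
```

```text
t (217, 127) [ 52  88 171] [  9 177 171]
t (283, 191) [ 53  88 172] [  9 176 172]
t (300, 120) [ 52  88 169] [  9 177 169]
t (347, 210) [ 52  88 172] [  9 178 172]
t (250, 210) [ 60 108 157] [ 15 158 157]
t (300, 150) [ 58 104 151] [ 15 157 151]
t (217, 118) [ 41  69 132] [  9 176 132]
t (173, 211) [31 31 32] [ 0  8 32]
t (233, 188) [39 39 41] [ 0 12 41]
s (305, 282) [ 50  90 172] [ 10 181 172]
s (227, 192) [ 50  88 170] [ 10 180 170]
s (181, 277) [ 48  87 169] [ 10 183 169]
s (159, 164) [ 51  90 173] [ 10 180 173]
s (220, 230) [ 59 113 162] [ 16 162 162]
s (260, 170) [ 55 107 154] [ 16 164 154]
s (300, 220) [ 57 109 157] [ 16 162 157]
s (365, 182) [26 24 24] [120  20  26]
s (290, 195) [25 25 24] [90 10 25]
long_pot [359. 271.] 124.7 [0.917] r 0.45
long_pot [362.9 273.9] -53.5 [0.936] r 0.455
long_pot [359.9 272.5] 125.5 [0.907 0.9  ] r 0.451
big_round_pot [536.4 413.9] 32.1 [0.857] r 0.677
big_round_pot [540.4 417.3] 28.4 [0.914] r 0.683
big_round_pot [537.9 417.4] 14.4 [0.852 0.911] r 0.681
small_round_pot [431.9  80.6] 7.6 [0.815] r 0.439
small_round_pot [438.6  82.4] 4.2 [0.882] 
[... 350 characters left out ...]
r 0.672
small_round_saucer [ 685.2 -148.8] 6.6 [0.965] r 0.701
small_round_saucer [ 684.  -147.4] 11.2 [0.933] r 0.7
small_round_saucer [ 684.6 -148.1] 4.6 [0.955 0.925] r 0.7
big_round_saucer [433.3 -87.7] 14.1 [0.984] r 0.442
big_round_saucer [433.5 -86.1] 10.0 [0.93] r 0.442
big_round_saucer [433.4 -87.1] 13.4 [0.979 0.925] r 0.442
square_saucer [ 368.5 -298.2] 31.9 [0.978] r 0.474
square_saucer [ 370.3 -295.1] 32.0 [0.954] r 0.473
square_saucer [ 368.8 -297.2] 32.1 [0.961 0.925] r 0.474
jar [0.55990584 0.00458693 0.085     ]
gauge [ 0.52440869 -0.23099663  0.085     ]
box [0.50780559 0.23516894 0.04      ]
jar [0.56525219 0.00763907 0.085     ]
gauge [ 0.53227755 -0.23073768  0.085     ]
```

```bash
cat > go.py <<'E'
import sys,numpy as np
from bench import arm
def go(x,y,z,yaw,st=None):
    s=st or arm.state(); R=s["ee_rot"]; d=R.T@(np.array([x,y,z])-s["tool_pos"])*100
    cur=np.degrees(np.arctan2(R[1,0],R[0,0])); t=-(yaw-cur); t=(t+90)%180-90
    q1=np.degrees(np.arctan2(y,x)); ny=cur-t
    q6=(q1+90-ny+180)%360-180
    n=max(np.linalg.norm(d)/5,abs(t)/8.59)
    print("t=%.1f"%s["time"],"move cm",np.round(d,2),"turn %.1f"%t,"rows>=%.1f"%n,"q6 %.0f"%q6,"| at",np.round(s["tool_pos"]*1000,1),"yaw %.1f"%cur,"w %.1f"%(s["width"]*1000),"F",np.round(s["contact_force"],1))
if __name__=="__main__": go(*map(float,sys.argv[1:5]))
E
python3 - <<'E'
from h import *
from bench import arm
import numpy as np
pt=arm.camera_params("top");ps=arm.camera_params("scene")
w=arm.camera_params("wrist"); im=arm.read_camera("wrist"); cv2.imwrite("pics/w0.png",im)
s=arm.state(); print(w); print(s["ee_rot"].T@(w["pose"][:3,3]-s["tool_pos"]))
for z in (0,.05,.1): print(z,unproj((416,162),pt,z),unproj((418,75),pt,z),unproj((47,205),ps,z),unproj((40,172),ps,z))
print(unproj((116,207),pt,.05),unproj((169,258),pt,.05),unproj((90,120),pt,.0))
E
python3 go.py .36 .2725 .2 125.4
```

```text
{'K': array([[297.31863964,   0.        , 255.65594318],
       [  0.        , 297.31863964, 187.24035295],
       [  0.        ,   0.        ,   1.        ]]), 'pose': array([[ 0.31471228, -0.90974883, -0.27076417,  0.09369075],
       [ 0.94918551,  0.30111174,  0.09153458,  0.52122448],
       [-0.00174321, -0.28581249,  0.95828398,  0.38374128],
       [ 0.        ,  0.        ,  0.        ,  1.        ]])}
[ 0.07491632 -0.00070468 -0.14540377]
0 [ 0.53517037 -0.54385402  0.        ] [ 0.85690967 -0.57634714  0.        ] [ 0.54092845 -0.54833344  0.        ] [ 4.41076364e-01 -6.16350524e-01 -1.11022302e-16]
0.05 [ 0.52174598 -0.52003884  0.05      ] [ 0.82982235 -0.55115211  0.05      ] [ 0.56673299 -0.51132852  0.05      ] [ 0.47268656 -0.57539093  0.05      ]
0.1 [ 0.50832159 -0.49622366  0.1       ] [ 0.80273503 -0.52595708  0.1       ] [ 0.59253753 -0.47432361  0.1       ] [ 0.50429675 -0.53443133  0.1       ]
[0.36902274 0.45280589 0.05      ] [0.20913368 0.27534642 0.05      ] [0.68260683 0.58572793 0.        ]
t=0.1 move cm [-25.61 -15.3    3.84] turn 36.3 rows>=6.0 q6 2 | at [165.  498.2 238.3] yaw 161.7 w 88.1 F [ 0.1 -0.6  0.2]
```

View pics/w0.png

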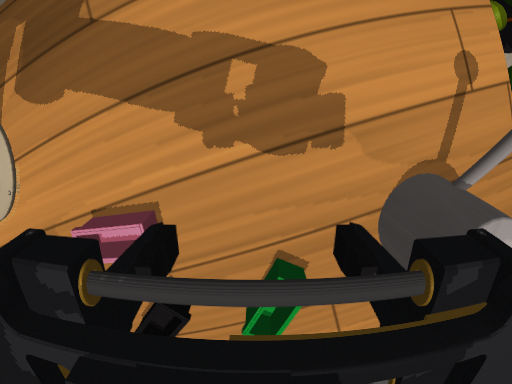

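View pics/fit_s.png

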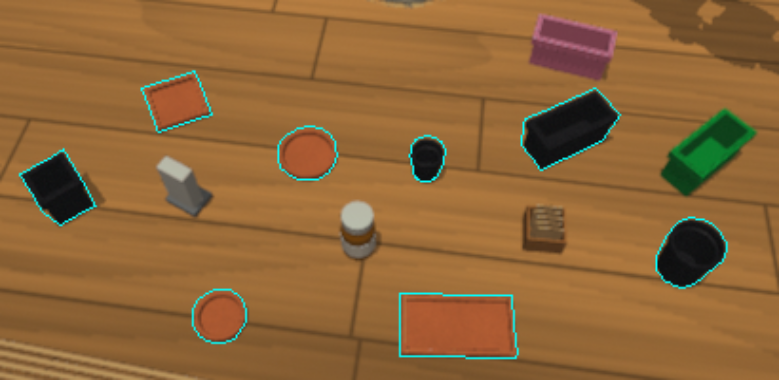

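Request:
move_arm(targets="1 -5 -3 0.8 7;1 -10 -6 1.6 14;1 -15 -9 2.4 21;1 -20 -12 3.2 28;1 -25.6 -15.3 3.8 36.3;1 -25.6 -15.3 3.8 36.3;1 -25.6 -15.3 3.8 36.3", newtons=15)

```text
time: 0.85
tool_pos: [0.3627, 0.269, 0.2]
ee_rot: [[-0.574, 0.819, -0.001], [0.819, 0.574, -0.001], [-0.001, -0.001, -1.0]]
contact_force: [-0.2, -0.0, -0.7]
width: 0.0877
```

```bash
cat > wl.py <<'E'
import sys
from h import *
from bench import arm
# usage: wl.py tag name x y z0
tag,name=sys.argv[1:3]; q0=list(map(float,sys.argv[3:5]))+[0]; z0=float(sys.argv[5]) if len(sys.argv)>5 else 0
w=arm.camera_params("wrist"); im=arm.read_camera("wrist")
cv2.imwrite(f"pics/{tag}_raw.png",im)
try:
    x,c,D=fit(name,q0,[(im,w,True)],z0,up=2,win=60)
    print(name,np.round(x[:2]*1000,1),"yaw %.1f"%np.degrees(x[2]),np.round(c,3))
    cv2.polylines(im,[np.round(cv2.convexHull(proj(place(name,x,z0),w,True).astype(np.float32))).astype(int)],True,(255,255,0))
except Exception as e: print('fail',e)
cv2.imwrite(f"pics/{tag}.png",im)
E
python3 wl.py long1 long_pot .36 .2725; python3 go.py .36 .2725 .2 125.4
```

```text
long_pot [358.2 271.8] yaw -55.2 [0.964]
t=0.9 move cm [ 0.21 -0.01  0.03] turn -0.3 rows>=0.0 q6 2 | at [361.3 270.8 200.3] yaw 125.1 w 88.1 F [-0.2  1.1  1.1]
```

View pics/long1.png

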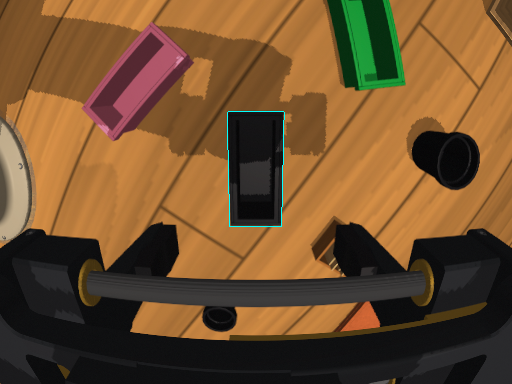

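```bash
python3 go.py .3582 .2718 .034 124.8
```

```text
t=0.9 move cm [ 0.26 -0.18 16.63] turn 0.3 rows>=3.3 q6 2 | at [361.3 270.8 200.3] yaw 125.1 w 88.1 F [-0.2  1.1  1.1]
```

Request:
move_arm(targets="1 0 -0.2 4 0.3;1 0 -0.2 8 0.3;1 0 -0.2 11.5 0.3;1 0 -0.2 14 0.3;1 0 -0.2 15.6 0.3;1 0 -0.2 16.6 0.3;1 0 -0.2 16.6 0.3;0 0 -0.2 16.6 0.3;-1 0 -0.2 16.6 0.3;-1 0 -0.2 16.6 0.3;-1 0 -0.2 16.6 0.3;-1 0 -0.2 16.6 0.3;-1 0 -0.2 16.6 0.3;-1 0 -0.2 16.6 0.3", newtons=20)

```text
time: 2.3
tool_pos: [0.3586, 0.2716, 0.0351]
ee_rot: [[-0.575, 0.818, 0.001], [0.818, 0.575, 0.0], [-0.0, 0.001, -1.0]]
contact_force: [-1.0, 0.4, 6.0]
width: 0.0537
```

```bash
python3 go.py .3582 .2718 .034 124.8
```

```text
t=2.3 move cm [ 0.04 -0.03  0.11] turn 0.3 rows>=0.0 q6 2 | at [358.6 271.6  35.1] yaw 125.1 w 53.7 F [-1.   0.4  6. ]
```

Request:
move_arm(targets="-1 0 0 -1 0;-1 0 0 -3 0;-1 0 0 -6 0;-1 0 0 -9.5 0;-1 0 0 -13 0;-1 0 0 -15 0;-1 0 0 -15 0")

```text
time: 3.0
tool_pos: [0.3591, 0.2718, 0.1871]
ee_rot: [[-0.575, 0.818, 0.004], [0.818, 0.575, 0.002], [-0.001, 0.005, -1.0]]
contact_force: [-0.0, -0.9, -1.8]
width: 0.0538
```

```bash
python3 go.py .6568 .1416 .185 96.7
```

```text
t=3.0 move cm [-27.77  16.88   0.32] turn 28.4 rows>=6.5 q6 5 | at [359.1 271.8 187.1] yaw 125.1 w 53.8 F [-0.  -0.9 -1.8]
```

Request:
move_arm(targets="-1 -2 1.2 0 2;-1 -5 3 0 5;-1 -8.5 5.2 0 9;-1 -12 7.3 0 13;-1 -15.5 9.4 0 17;-1 -19 11.5 0 21;-1 -22.5 13.7 0 24;-1 -25.5 15.5 0 27;-1 -27.2 16.5 0 28.2;-1 -27.8 16.9 0 28.4;-1 -27.8 16.9 0 28.4;-1 -27.8 16.9 0 28.4;-1 -27.8 16.9 0 28.4")

```text
time: 4.3
tool_pos: [0.6556, 0.1418, 0.1848]
ee_rot: [[-0.117, 0.993, -0.0], [0.993, 0.117, 0.0], [0.0, -0.0, -1.0]]
contact_force: [0.2, 0.3, -1.8]
width: 0.0536
```

```bash
python3 go.py .6568 .1416 .042 96.7; python3 wl.py ls1 long_saucer .657 .1416;python3 go.py .6568 .1416 .042 96.7
```

```text
t=4.3 move cm [-0.04  0.12 14.28] turn 0.0 rows>=2.9 q6 5 | at [655.6 141.8 184.8] yaw 96.7 w 53.6 F [ 0.2  0.3 -1.8]
long_saucer [654.8 141.1] yaw 97.2 [0.224]
t=4.3 move cm [-0.04  0.1  14.3 ] turn 0.0 rows>=2.9 q6 5 | at [655.7 141.8 185. ] yaw 96.7 w 53.7 F [-0.6  0.  -2.6]
```

View pics/ls1.png

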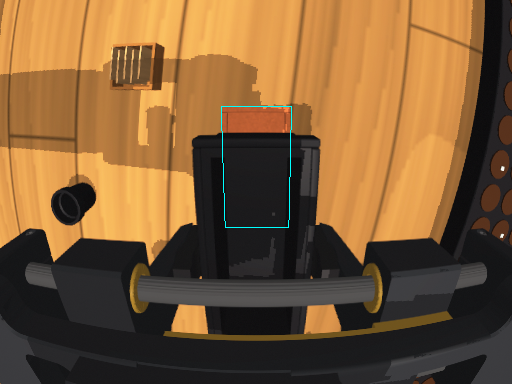

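Request:
move_arm(targets="-1 0 0.1 2 0;-1 0 0.1 5 0;-1 0 0.1 8 0;-1 0 0.1 10.5 0;-1 0 0.1 12 0;-1 0 0.1 12.8 0;-1 0 0.1 13.4 0;-1 0 0.1 13.8 0;-1 0 0.1 14.1 0;-1 0 0.1 14.1 0;-1 0 0.1 14.1 0")

```text
time: 5.45
tool_pos: [0.6576, 0.1412, 0.0442]
ee_rot: [[-0.116, 0.993, 0.001], [0.993, 0.116, 0.0], [-0.0, 0.001, -1.0]]
contact_force: [0.5, 0.0, -2.2]
width: 0.0538
```

```bash
python3 go.py .6568 .1416 .040 96.7
python3 - <<'E'
from bench import arm
import cv2
cv2.imwrite("pics/s2.png",cv2.resize(arm.read_camera("scene")[200:340,180:400],None,fx=3.5,fy=3.5,interpolation=2))
cv2.imwrite("pics/t2.png",cv2.resize(arm.read_camera("top")[80:180,150:300],None,fx=5,fy=5,interpolation=2))
E
```

```text
t=5.5 move cm [ 0.05 -0.08  0.42] turn -0.0 rows>=0.1 q6 5 | at [657.6 141.2  44.2] yaw 96.7 w 53.8 F [ 0.5  0.  -2.2]
```

View pics/s2.png

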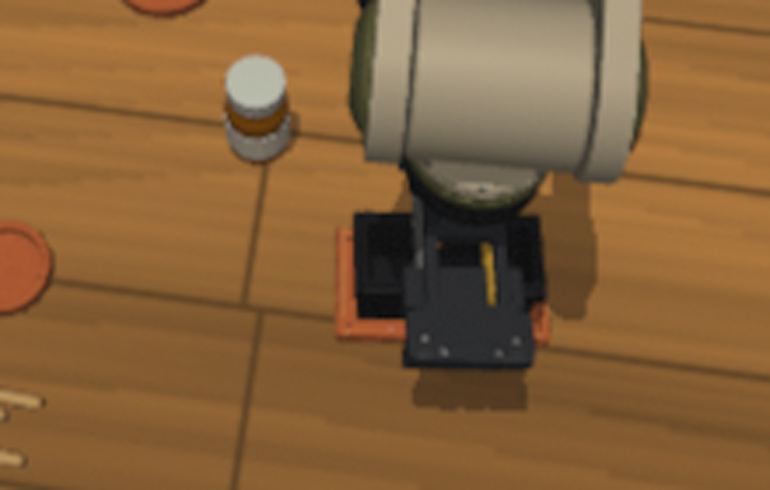

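Request:
move_arm(targets="-1 0 0 0.2 0;-1 0 0 0.35 0;-1 0 0 0.4 0;-1 0 0 0.4 0")

```text
time: 5.95
tool_pos: [0.6576, 0.1412, 0.0411]
ee_rot: [[-0.116, 0.993, 0.001], [0.993, 0.116, -0.0], [-0.0, 0.001, -1.0]]
contact_force: [-4.6, -1.2, 7.9]
width: 0.0533
```

Request:
move_arm(targets="-1 0 0 0.35 0;-0.2 0 0 0.3 0;0.5 0 0 0.3 0;0.5 0 0 0.3 0;0.5 0 0 0.3 0;0.6 0 0 -1 0;0.6 0 0 -4 0;0.6 0 0 -8 0;0.6 0 0 -12 0;0.6 0 0 -15 0;0.6 0 0 -15 0")

```text
time: 7.05
tool_pos: [0.659, 0.1413, 0.1957]
ee_rot: [[-0.116, 0.993, 0.009], [0.993, 0.116, 0.0], [-0.001, 0.009, -1.0]]
contact_force: [0.4, 0.0, 0.6]
width: 0.0703
```

```bash
python3 go.py .435 .0815 .18 110
python3 - <<'E'
from bench import arm
import cv2
cv2.imwrite("pics/w2.png",arm.read_camera("wrist"))
cv2.imwrite("pics/s3.png",cv2.resize(arm.read_camera("scene")[200:340,180:400],None,fx=3.5,fy=3.5,interpolation=2))
E
```

```text
t=7.0 move cm [ -3.34 -22.95   1.37] turn -13.3 rows>=4.6 q6 -9 | at [659.  141.3 195.7] yaw 96.7 w 70.3 F [0.4 0.  0.6]
```

View pics/w2.png

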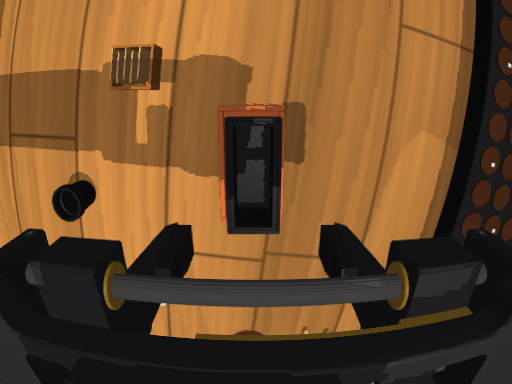

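View pics/s3.png

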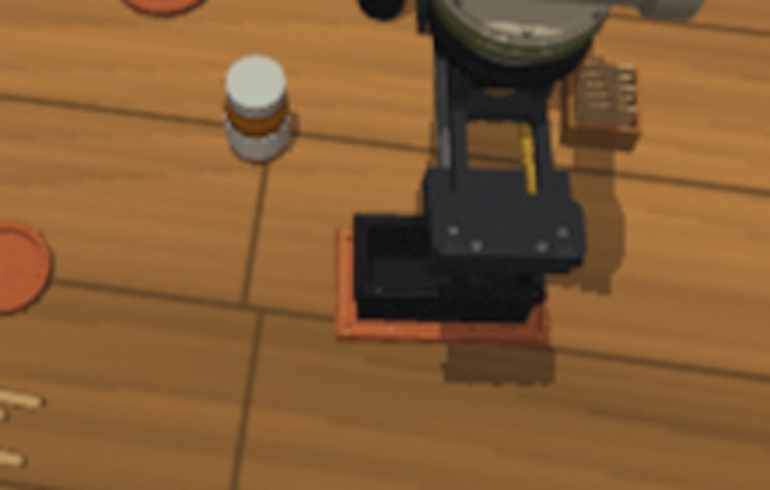

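Request:
move_arm(targets="0.6 -0.4 -2.5 0 -2;0.6 -1 -7 0.3 -5;0.6 -1.6 -11.5 0.6 -8;0.6 -2.3 -16 0.9 -10;0.6 -3 -20.5 1.2 -12.5;0.6 -3.3 -22.9 1.4 -13.3;0.6 -3.3 -22.9 1.4 -13.3;0.6 -3.3 -22.9 1.4 -13.3;0.6 -3.3 -22.9 1.4 -13.3")

```text
time: 8.05
tool_pos: [0.4344, 0.0819, 0.1754]
ee_rot: [[-0.342, 0.94, -0.0], [0.94, 0.342, 0.0], [0.0, -0.0, -1.0]]
contact_force: [0.4, 0.3, -0.2]
width: 0.0706
```

```bash
python3 wl.py sm1 small_round_pot .435 .0815; python3 go.py .435 .0815 .18 110
```

```text
small_round_pot [434.1  80.2] yaw 12.5 [0.826]
t=8.1 move cm [-0.06  0.04 -0.46] turn -0.0 rows>=0.1 q6 -9 | at [434.4  81.9 175.4] yaw 110.0 w 70.4 F [-0.1 -0.6 -1. ]
```

View pics/sm1.png

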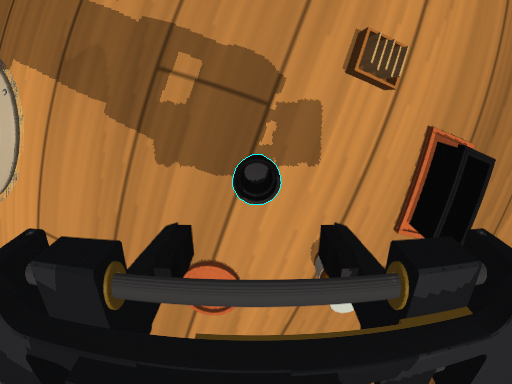

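Request:
move_arm(targets="0.5 -0.1 0 3 0;0.5 -0.1 0 7 0;0.5 -0.1 0 10.5 0;0.5 -0.1 0 13 0;0.5 -0.1 0 14.4 0;0.5 -0.1 0 14.9 0;0.5 -0.1 0 14.9 0;0 -0.1 0 14.9 0;-1 -0.1 0 14.9 0;-1 -0.1 0 14.9 0;-1 -0.1 0 14.9 0;-1 -0.1 0 14.9 0;-1 -0.1 0 14.9 0;-1 -0.1 0 14.9 0", newtons=15)

```text
time: 9.5
tool_pos: [0.4346, 0.0809, 0.0272]
ee_rot: [[-0.342, 0.94, 0.001], [0.94, 0.342, -0.0], [-0.001, 0.001, -1.0]]
contact_force: [0.7, -0.3, 5.6]
width: 0.0437
```

Request:
move_arm(targets="-1 0 0 -1 0;-1 0 0 -3 0;-1 0 0 -6 0;-1 0 0 -9.5 0;-1 0 0 -13 0;-1 0 0 -15 0;-1 0 0 -15 0")

```text
time: 10.2
tool_pos: [0.435, 0.0809, 0.1793]
ee_rot: [[-0.342, 0.94, 0.005], [0.94, 0.342, -0.0], [-0.002, 0.004, -1.0]]
contact_force: [-0.1, 1.2, -0.9]
width: 0.0433
```

```bash
python3 go.py .6847 -.1482 .178 70
python3 - <<'E'
from bench import arm
import cv2
cv2.imwrite("pics/w3.png",arm.read_camera("wrist"))
E
```

```text
t=10.2 move cm [-30.06  15.64   0.26] turn 40.0 rows>=6.8 q6 8 | at [435.   80.9 179.3] yaw 110.0 w 43.3 F [-0.1  1.2 -0.9]
```

View pics/w3.png

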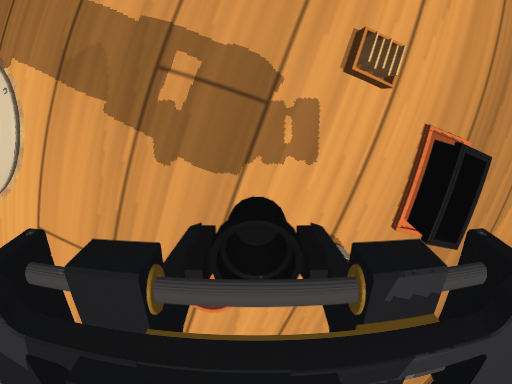

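Run:
```python
from h import *
from bench import arm
s=arm.state(); w=arm.camera_params("wrist"); im=cv2.imread("pics/w3.png")
for dx in (-.008,0,.008):
    P=np.r_[circ(46,24),circ(42,24),circ(36,-26)]/1000+[0,0,0]; P[:,0]+=dx; P=P*[1,-1,-1]
    W=P@s["ee_rot"].T+s["tool_pos"]; uv=proj(W,w,True)
    print(dx,uv[:48].min(0),uv[:48].max(0))
    if dx==0:
        for k in range(3): cv2.polylines(im,[uv[48*k:48*k+48].round().astype(int)],True,(0,255,255))
cv2.imwrite("pics/w3o.png",cv2.resize(im[170:320,150:370],None,fx=3,fy=3))
```

```text
-0.008 [211.23883462 235.24282158] [305.29809844 312.70831488]
0 [210.11666187 219.00030704] [306.53555319 301.13380197]
0.008 [209.00831023 201.97713706] [307.75171159 288.79212507]
```

View pics/w3o.png

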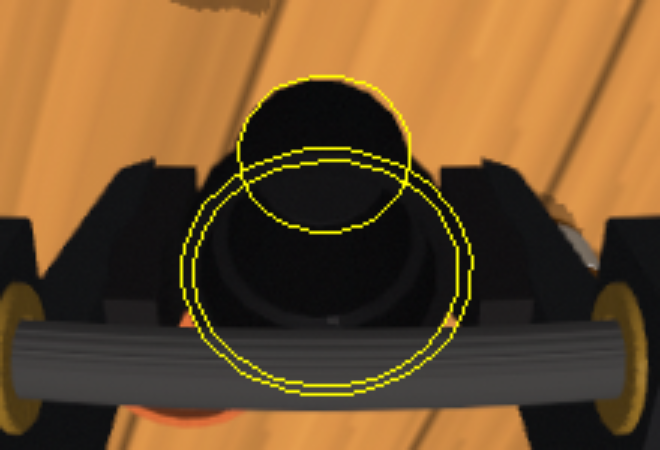

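Request:
move_arm(targets="-1 -2 1 0 3;-1 -5 2.6 0 7;-1 -8.5 4.4 0 12;-1 -12 6.2 0 17;-1 -15.5 8.1 0 22;-1 -19 9.9 0 26;-1 -22.5 11.7 0 31;-1 -26 13.5 0 35;-1 -28.5 14.9 0 38;-1 -29.7 15.5 0 39.5;-1 -30.1 15.7 0 40;-1 -30.1 15.7 0 40;-1 -30.1 15.7 0 40")

```text
time: 11.55
tool_pos: [0.684, -0.1477, 0.1762]
ee_rot: [[0.341, 0.94, -0.001], [0.94, -0.341, 0.001], [0.0, -0.001, -1.0]]
contact_force: [0.0, 1.0, 0.2]
width: 0.0434
```

```bash
python3 go.py .6847 -.1482 .032 70
python3 - <<'E'
from bench import arm
import cv2
cv2.imwrite("pics/w4.png",arm.read_camera("wrist"))
cv2.imwrite("pics/s4.png",cv2.resize(arm.read_camera("scene")[200:340,100:320],None,fx=3.5,fy=3.5,interpolation=2))
E
```

```text
t=11.6 move cm [-0.03  0.1  14.42] turn 0.0 rows>=2.9 q6 8 | at [ 684.  -147.7  176.2] yaw 70.0 w 43.4 F [0.  1.  0.2]
```

View pics/w4.png

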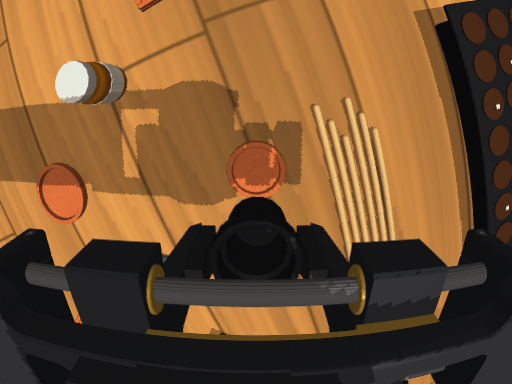

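View pics/s4.png

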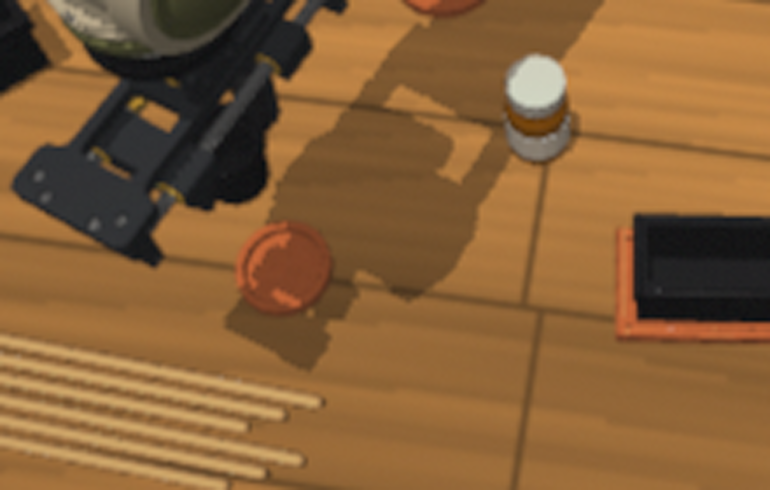

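Run:
```python
from h import *
from bench import arm
im=cv2.imread("pics/w4.png"); w=arm.camera_params("wrist")
m=seg(im,'saucer')
print(fit('small_round_saucer',[.6847,-.1482,0],[(im,w,True)],0,up=2,win=30)[:2])
for q in([.6847,-.1482,0],):
    cv2.polylines(im,[np.round(cv2.convexHull(proj(place('small_round_saucer',q),w,True).astype(np.float32))).astype(int)],True,(255,255,0))
cv2.imwrite("pics/w4o.png",cv2.resize(im[120:270,150:370],None,fx=3,fy=3))
```

```text
(array([ 0.68276792, -0.14839631,  0.09557705]), [np.float64(0.9513254721163223)])
```

View pics/w4o.png

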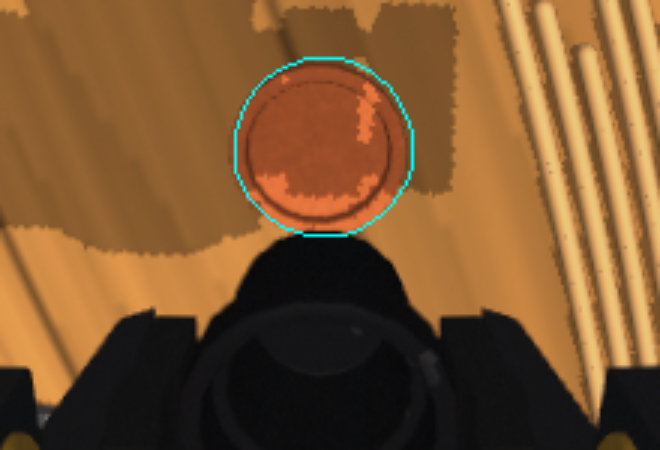

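Request:
move_arm(targets="-1 0 0 2 0;-1 0 0 5 0;-1 0 0 8 0;-1 0 0 10.5 0;-1 0 0 12 0;-1 0 0 12.8 0;-1 0 0 13.4 0;-1 0 0 13.8 0;-1 0 0 14 0;-1 0 0 14 0;-1 0 0 14.2 0;-1 0 0 14.4 0;-1 0 0 14.5 0;-1 0 0 14.5 0")

```text
time: 13.05
tool_pos: [0.6847, -0.1484, 0.0323]
ee_rot: [[0.342, 0.94, 0.001], [0.94, -0.342, -0.0], [0.0, 0.001, -1.0]]
contact_force: [-0.3, 0.7, 3.9]
width: 0.0436
```

Request:
move_arm(targets="-0.3 0 0 0 0;0.3 0 0 -0.05 0;0.5 0 0 -0.05 0;0.5 0 0 -0.05 0;0.5 0 0 -1 0;0.5 0 0 -4 0;0.5 0 0 -8 0;0.6 0 0 -12 0;0.8 0 0 -15 0;1 0 0 -16 0;1 0 0 -16 0")

```text
time: 14.15
tool_pos: [0.6848, -0.1485, 0.1928]
ee_rot: [[0.342, 0.94, 0.002], [0.94, -0.342, -0.001], [-0.0, 0.002, -1.0]]
contact_force: [-0.5, 0.1, -0.7]
width: 0.0879
```

```bash
python3 go.py .5532 -.3945 .19 46; python3 go.py .5532 -.3945 .19 -44;python3 wl.py sm3 small_round_pot .684 -.148 .005
```

```text
t=14.2 move cm [-27.62  -3.94   0.28] turn 24.0 rows>=5.6 q6 9 | at [ 684.8 -148.5  192.8] yaw 70.0 w 87.9 F [-0.5  0.1 -0.7]
t=14.2 move cm [-27.62  -3.94   0.28] turn -66.0 rows>=7.7 q6 -81 | at [ 684.8 -148.5  192.8] yaw 70.0 w 87.9 F [-0.5  0.1 -0.7]
small_round_pot [ 683.3 -148.8] yaw -4.4 [0.933]
```

View pics/sm3.png

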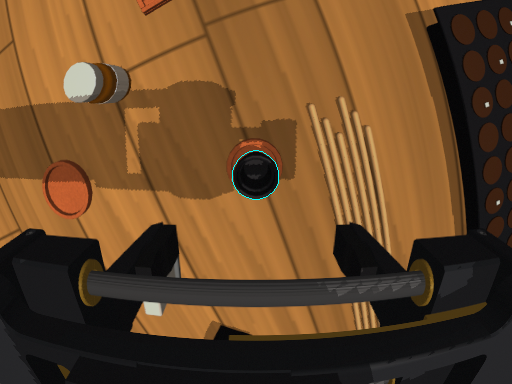

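Request:
move_arm(targets="1 -3 -0.4 0 3;1 -7.5 -1 0 8;1 -12 -1.7 0 12;1 -16.5 -2.4 0 16;1 -21 -3 0.1 20;1 -25 -3.6 0.2 23;1 -27.6 -3.9 0.3 24;1 -27.6 -3.9 0.3 24;1 -27.6 -3.9 0.3 24")

```text
time: 15.1
tool_pos: [0.553, -0.3939, 0.1868]
ee_rot: [[0.695, 0.719, -0.002], [0.719, -0.695, 0.002], [0.0, -0.003, -1.0]]
contact_force: [0.4, 1.1, -0.4]
width: 0.0879
```

```bash
python3 wl.py sq1 square_pot .5532 -.3945;  python3 go.py .5532 -.3945 .19 46
```

```text
square_pot [ 551.1 -397.1] yaw 45.9 [0.962]
t=15.2 move cm [-0.12  0.06 -0.27] turn 0.0 rows>=0.1 q6 9 | at [ 553.6 -393.3  187.3] yaw 46.0 w 87.9 F [-0.4 -0.3 -0. ]
```

View pics/sq1.png

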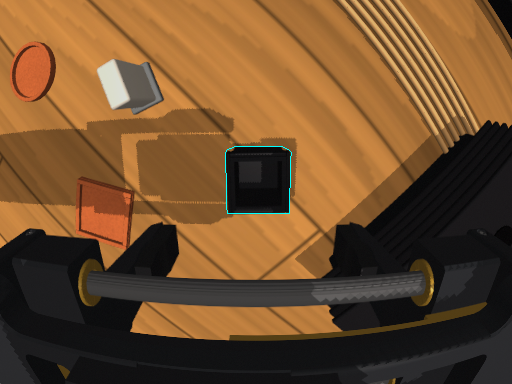

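Run:
```python
import cv2
t=cv2.imread("pics/top0.png")[60:175,395:512]; cv2.imwrite("pics/tc.png",cv2.resize(t,None,fx=5,fy=5,interpolation=2))
t=cv2.imread("pics/scene0.png")[150:300,0:140]; cv2.imwrite("pics/sc.png",cv2.resize(t,None,fx=4,fy=4,interpolation=2))
```

```text
(no output)
```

View pics/tc.png

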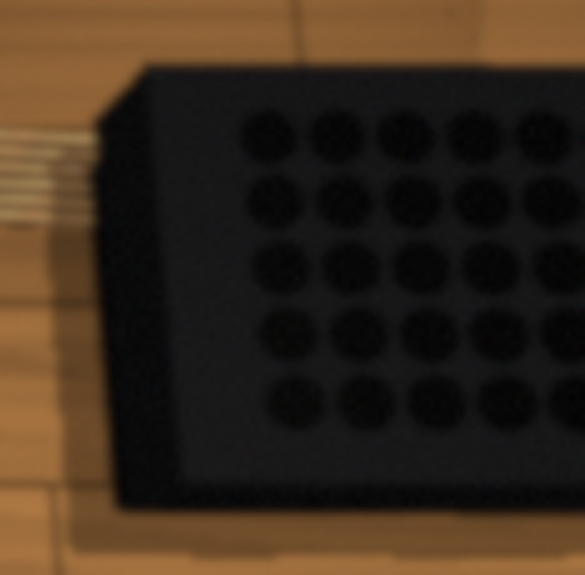

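View pics/sc.png

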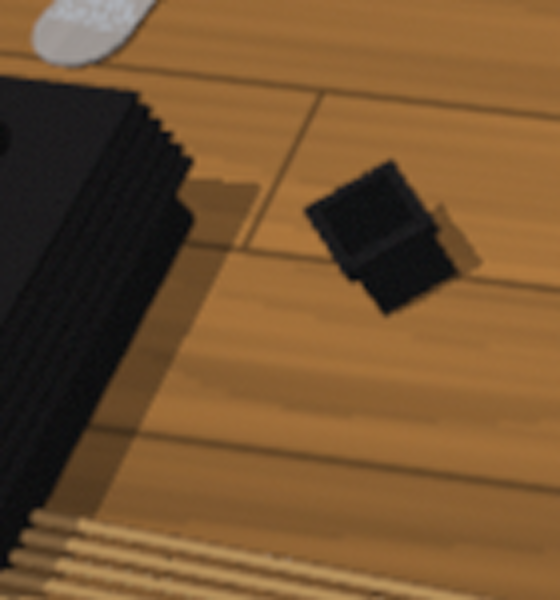

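Run:
```python
from h import *
from bench import arm
pt=arm.camera_params("top");ps=arm.camera_params("scene")
for a,b in (((431,157),(34.5,173.7)),((418.6,161.6),(47.5,211)),((418.6,161.6),(47.5,205)),((418.6,161.6),(47.5,190))):
    print(min(((np.linalg.norm(unproj(a,pt,z)-unproj(b,ps,z)),round(z,3),unproj(a,pt,z)) for z in np.arange(0,.25,.005)),key=lambda r:r[0]))
```

```text
(np.float64(0.0037055524937638657), np.float64(0.115), array([ 0.52044487, -0.53670642,  0.115     ]))
(np.float64(0.025731148826015647), np.float64(0.0), array([ 0.53661782, -0.55285212,  0.        ]))
(np.float64(0.0071430241720349605), np.float64(0.0), array([ 0.53661782, -0.55285212,  0.        ]))
(np.float64(0.0017893507136150213), np.float64(0.05), array([ 0.52313197, -0.52865482,  0.05      ]))
```

Request:
move_arm(targets="1 -0.4 0.1 3 0;1 -0.4 0.1 7 0;1 -0.4 0.1 10.5 0;1 -0.4 0.1 13 0;1 -0.4 0.1 14.3 0;1 -0.4 0.1 14.8 0;1 -0.4 0.1 14.8 0;0.2 -0.4 0.1 14.8 0;-1 -0.4 0.1 14.8 0;-1 -0.4 0.1 14.8 0;-1 -0.4 0.1 14.8 0;-1 -0.4 0.1 14.8 0;-1 -0.4 0.1 14.8 0;-1 -0.4 0.1 14.8 0", newtons=20)

```text
time: 16.55
tool_pos: [0.5515, -0.3981, 0.0413]
ee_rot: [[0.695, 0.719, 0.0], [0.719, -0.695, -0.001], [-0.0, 0.001, -1.0]]
contact_force: [-1.5, 0.6, 5.5]
width: 0.0601
```

Request:
move_arm(targets="-1 0 0 -1 0;-1 0 0 -3 0;-1 0 0 -6 0;-1 0 0 -9.5 0;-1 0 0 -13 0;-1 0 0 -15 0;-1 0 0 -15 0;-1 0 0 -15 0")

```text
time: 17.35
tool_pos: [0.5511, -0.3976, 0.1897]
ee_rot: [[0.695, 0.719, -0.001], [0.719, -0.695, 0.001], [0.0, -0.001, -1.0]]
contact_force: [-0.2, -0.1, -1.1]
width: 0.0599
```

```bash
python3 go.py .3688 -.2975 .188 32.0;python3 go.py .3688 -.2975 .188 -58.0
```

```text
t=17.4 move cm [ -5.47 -20.06   0.19] turn 14.0 rows>=4.2 q6 19 | at [ 551.1 -397.6  189.7] yaw 46.0 w 59.9 F [-0.2 -0.1 -1.1]
t=17.4 move cm [ -5.47 -20.06   0.19] turn -76.0 rows>=8.9 q6 -71 | at [ 551.1 -397.6  189.7] yaw 46.0 w 59.9 F [-0.2 -0.1 -1.1]
```

Request:
move_arm(targets="-1 -0.7 -2.5 0 2;-1 -1.7 -6 0 5;-1 -2.7 -10 0 8;-1 -3.8 -14 0 10.5;-1 -4.7 -17.3 0 12.5;-1 -5.3 -19.3 0 13.5;-1 -5.5 -20.1 0 14;-1 -5.5 -20.1 0 14;-1 -5.5 -20.1 0 14")

```text
time: 18.25
tool_pos: [0.3691, -0.2981, 0.1903]
ee_rot: [[0.848, 0.53, -0.0], [0.53, -0.848, 0.0], [0.0, -0.0, -1.0]]
contact_force: [-0.7, -0.9, -2.1]
width: 0.0595
```

```bash
python3 go.py .3688 -.2975 .0465 32.0; python3 wl.py sq2 square_saucer .3688 -.2975
python3 - <<'E'
from h import *
from bench import arm
im=cv2.imread("pics/sq2_raw.png"); w=arm.camera_params("wrist")
cv2.polylines(im,[np.round(cv2.convexHull(proj(place('square_saucer',[.3688,-.2977,np.radians(32)]),w,True).astype(np.float32))).astype(int)],True,(255,255,0))
cv2.imwrite("pics/sq2o.png",cv2.resize(im[70:270,130:380],None,fx=3,fy=3))
E
```

```text
t=18.2 move cm [ 1.000e-02 -6.000e-02  1.438e+01] turn -0.0 rows>=2.9 q6 19 | at [ 369.1 -298.1  190.3] yaw 32.0 w 59.5 F [-0.7 -0.9 -2.1]
square_saucer [ 367.3 -297.4] yaw 31.9 [0.601]
```

View pics/sq2o.png

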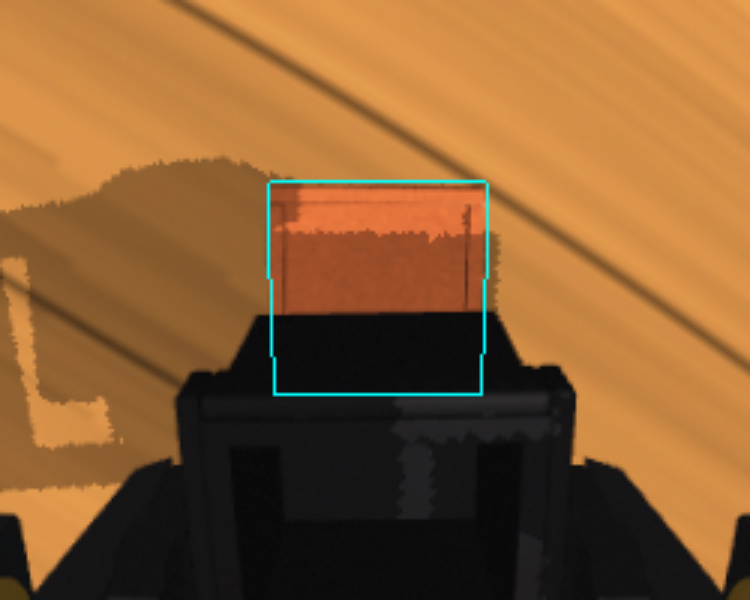

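Request:
move_arm(targets="-1 0 -0.05 2 0;-1 0 -0.05 5 0;-1 0 -0.05 8 0;-1 0 -0.05 10.5 0;-1 0 -0.05 12 0;-1 0 -0.05 12.8 0;-1 0 -0.05 13.4 0;-1 0 -0.05 13.8 0;-1 0 -0.05 14 0;-1 0 -0.05 14 0;-1 0 -0.05 14.2 0;-1 0 -0.05 14.4 0;-1 0 -0.05 14.5 0;-1 0 -0.05 14.5 0")

```text
time: 19.7
tool_pos: [0.3685, -0.2976, 0.047]
ee_rot: [[0.848, 0.53, 0.0], [0.53, -0.848, -0.001], [-0.0, 0.001, -1.0]]
contact_force: [-4.3, 3.6, 15.8]
width: 0.0598
```

Request:
move_arm(targets="-1 0 0 -0.1 0;-0.3 0 0 -0.1 0;0.5 0 0 -0.1 0;0.8 0 0 -0.1 0;0.8 0 0 -0.1 0;0.8 0 0 -1 0;0.8 0 0 -4 0;0.8 0 0 -8 0;0.8 0 0 -12 0;0.9 0 0 -15 0;1 0 0 -16 0;1 0 0 -16 0")

```text
time: 20.9
tool_pos: [0.3685, -0.2976, 0.2066]
ee_rot: [[0.848, 0.53, 0.001], [0.53, -0.848, -0.002], [0.0, 0.002, -1.0]]
contact_force: [0.5, 0.1, 0.3]
width: 0.0881
```

```bash
python3 wl.py sq3 square_pot .3688 -.2975 .005; python3 go.py .538 .4165 .207 127
```

```text
square_pot [ 367.7 -297.2] yaw 33.3 [0.968]
t=20.9 move cm [ 52.2  -51.54  -0.16] turn 85.0 rows>=14.7 q6 -179 | at [ 368.1 -297.1  205.2] yaw 32.0 w 88.4 F [-0.2 -0.4 -0.5]
```

View pics/sq3.png

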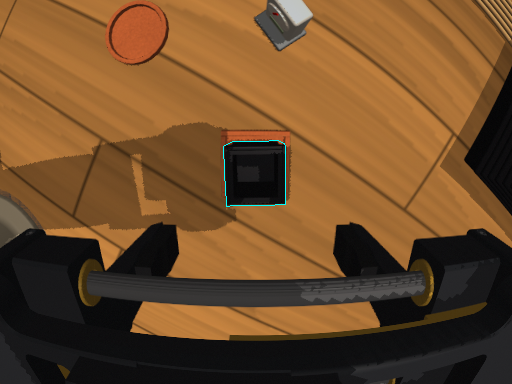

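Request:
move_arm(targets="1 1.5 -1.5 0 -3;1 4.5 -4.4 0 -8;1 7.5 -7.5 0 -14;1 11 -10.9 0 -20;1 14.5 -14.3 0 -26;1 18 -17.8 0 -33;1 21.5 -21.3 0 -40;1 25 -24.8 0 -46;1 28.5 -28.2 0 -52;1 32 -31.6 0 -58;1 35.5 -35.1 0 -65;1 39 -38.5 0 -71;1 42.5 -42 0 -77;1 46 -45.4 0 -84;1 49 -48.4 0 -89;1 51.2 -50.5 0 -93;1 52.2 -51.5 0 -95;1 52.2 -51.5 0 -95;1 52.2 -51.5 0 -95")

```text
time: 22.85
tool_pos: [0.538, 0.4153, 0.2038]
ee_rot: [[-0.601, 0.8, -0.003], [0.8, 0.601, -0.002], [0.0, -0.003, -1.0]]
contact_force: [0.6, 0.1, -0.4]
width: 0.0877
```

```bash
python3 wl.py bp1 big_round_pot .538 .4165; python3 go.py .538 .4165 .207 127
```

```text
big_round_pot [535.7 416.5] yaw 11.6 [0.946]
t=22.9 move cm [ 0.13  0.08 -0.24] turn -0.1 rows>=0.1 q6 1 | at [538.2 415.  204.6] yaw 126.9 w 88.2 F [ 0.  -0.5  0.3]
```

View pics/bp1.png

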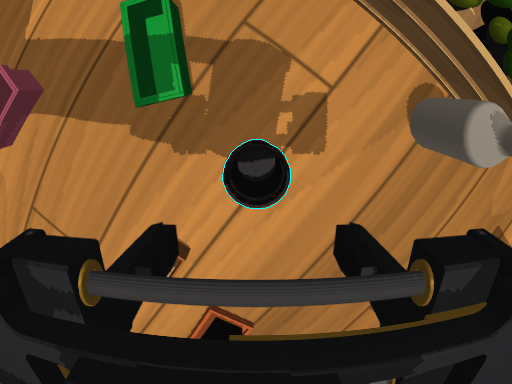

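Run:
```python
from h import *
from bench import arm
w=arm.camera_params("wrist");s=arm.state();pt=arm.camera_params("top")
for z,px in ((0,(432,128)),(.12,(480,135)),(.16,(485,135))):
    p=unproj(px,w,z,True); print(z,p,s["ee_rot"].T@(p-s["tool_pos"]), unproj((60,98),pt,z),unproj((85,118),pt,z))
```

```text
0 [0.69251696 0.59552305 0.        ] [0.05170739 0.23222428 0.20409438] [0.76451702 0.69935951 0.        ] [6.89943325e-01 6.03930948e-01 2.22044605e-16]
0.12 [0.67356775 0.58875745 0.12      ] [0.05768351 0.21275927 0.08413503] [0.70892393 0.62981011 0.12      ] [0.64195064 0.54410744 0.12      ]
0.16 [0.64662954 0.57275376 0.16      ] [0.06105876 0.18152495 0.04419996] [0.69039291 0.60662698 0.16      ] [0.62595308 0.52416627 0.16      ]
```

Request:
move_arm(targets="1 0.2 -0.1 3 0;1 0.2 -0.1 7 0;1 0.2 -0.1 11 0;1 0.2 -0.1 13.8 0;1 0.2 -0.1 15.2 0;1 0.2 -0.1 15.8 0;1 0.2 -0.1 15.8 0;0.3 0.2 -0.1 15.8 0;-1 0.2 -0.1 15.8 0;-1 0.2 -0.1 15.8 0;-1 0.2 -0.1 15.8 0;-1 0.2 -0.1 15.8 0;-1 0.2 -0.1 15.8 0;-1 0.2 -0.1 15.8 0", newtons=20)

```text
time: 24.3
tool_pos: [0.5367, 0.4171, 0.0487]
ee_rot: [[-0.602, 0.799, 0.001], [0.799, 0.602, 0.0], [-0.0, 0.001, -1.0]]
contact_force: [-1.2, -1.0, 5.6]
width: 0.0646
```

Request:
move_arm(targets="-1 0 0 -1 0;-1 0 0 -3 0;-1 0 0 -6 0;-1 0 0 -9.5 0;-1 0 0 -13 0;-1 0 0 -16 0;-1 0 0 -17 0;-1 0 0 -17 0")

```text
time: 25.1
tool_pos: [0.5366, 0.4171, 0.2187]
ee_rot: [[-0.602, 0.799, 0.002], [0.799, 0.602, 0.001], [-0.0, 0.002, -1.0]]
contact_force: [1.1, 0.5, -1.8]
width: 0.065
```

```bash
python3 go.py .4334 -.0871 .217 79
python3 - <<'E'
from bench import arm
import cv2
cv2.imwrite("pics/w5.png",arm.read_camera("wrist"))
E
```

```text
t=25.1 move cm [-34.07 -38.57   0.1 ] turn 48.0 rows>=10.3 q6 -0 | at [536.6 417.1 218.7] yaw 127.0 w 65.0 F [ 1.1  0.5 -1.8]
```

View pics/w5.png

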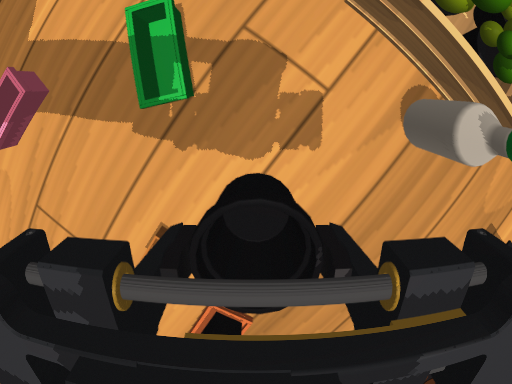

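Request:
move_arm(targets="-1 -1.3 -1.5 0 2;-1 -3.5 -4 0 5;-1 -6.2 -7 0 9;-1 -9 -10.2 0 13;-1 -11.8 -13.4 0 17;-1 -14.6 -16.5 0 21;-1 -17.4 -19.7 0 25;-1 -20.2 -22.9 0 29;-1 -23 -26 0 33;-1 -25.8 -29.2 0 37;-1 -28.6 -32.4 0 41;-1 -31.2 -35.3 0 44;-1 -33 -37.4 0 46.5;-1 -33.9 -38.4 0 47.8;-1 -34.1 -38.6 0 48;-1 -34.1 -38.6 0 48;-1 -34.1 -38.6 0 48")

```text
time: 26.85
tool_pos: [0.433, -0.0868, 0.2171]
ee_rot: [[0.19, 0.982, -0.001], [0.982, -0.19, 0.001], [0.001, -0.001, -1.0]]
contact_force: [-0.8, 0.6, -0.7]
width: 0.0647
```

```bash
python3 go.py .4334 -.0871 .0537 79; python3 wl.py bs1 big_round_saucer .4334 -.0875
python3 - <<'E'
from h import *
from bench import arm
im=cv2.imread("pics/bs1_raw.png"); w=arm.camera_params("wrist")
cv2.polylines(im,[np.round(cv2.convexHull(proj(place('big_round_saucer',[.4334,-.0873,0]),w,True).astype(np.float32))).astype(int)],True,(255,255,0))
cv2.imwrite("pics/bs1o.png",cv2.resize(im[70:270,130:380],None,fx=3,fy=3))
E
```

```text
t=26.9 move cm [-0.03  0.07 16.34] turn 0.0 rows>=3.3 q6 -0 | at [433.  -86.8 217.1] yaw 79.0 w 64.7 F [-0.8  0.6 -0.7]
big_round_saucer [431.7 -87.6] yaw -30.3 [0.749]
```

View pics/bs1o.png

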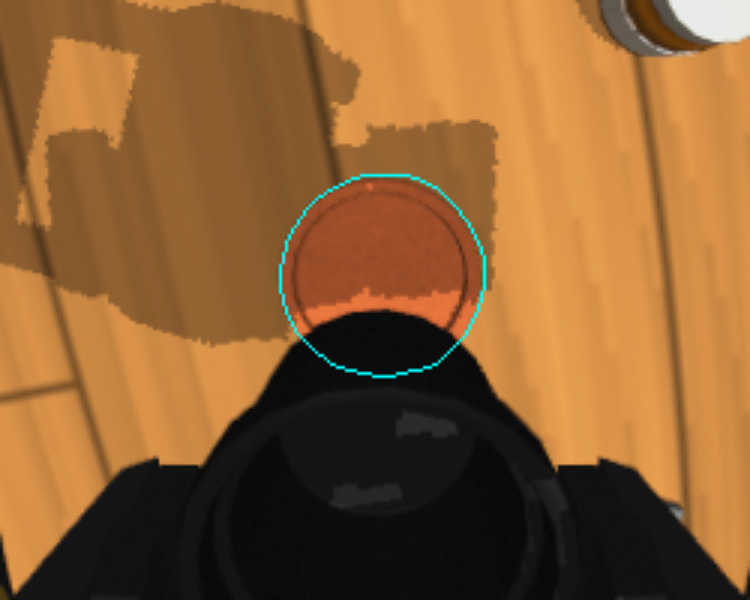

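Request:
move_arm(targets="-1 -0.1 0 2 0;-1 -0.1 0 5 0;-1 -0.1 0 8 0;-1 -0.1 0 11 0;-1 -0.1 0 13.3 0;-1 -0.1 0 14.5 0;-1 -0.1 0 15.2 0;-1 -0.1 0 15.6 0;-1 -0.1 0 15.8 0;-1 -0.1 0 15.8 0;-1 -0.1 0 16 0;-1 -0.1 0 16.2 0;-1 -0.1 0 16.4 0;-1 -0.1 0 16.4 0")

```text
time: 28.3
tool_pos: [0.433, -0.0887, 0.0537]
ee_rot: [[0.191, 0.982, 0.0], [0.982, -0.191, -0.0], [-0.0, 0.0, -1.0]]
contact_force: [0.5, -0.2, -0.6]
width: 0.0648
```

Request:
move_arm(targets="-1 0 0 0.05 0;-1 0 0 0.1 0;-1 0 0 0.1 0")

```text
time: 28.6
tool_pos: [0.433, -0.0887, 0.0536]
ee_rot: [[0.191, 0.982, 0.0], [0.982, -0.191, -0.0], [-0.0, 0.0, -1.0]]
contact_force: [-4.2, 1.1, 13.3]
width: 0.0651
```

Contact, seated height 53.6 mm as expected (48.7 + 5). Release.

Request:
move_arm(targets="-1 0 0 0 0;-0.3 0 0 0 0;0.5 0 0 0 0;0.9 0 0 0 0;0.9 0 0 0 0;0.9 0 0 -1 0;0.9 0 0 -4 0;0.9 0 0 -8 0;0.9 0 0 -12 0;1 0 0 -16 0;1 0 0 -19 0;1 0 0 -19 0")

```text
time: 29.8
tool_pos: [0.4341, -0.0891, 0.2469]
ee_rot: [[0.191, 0.982, 0.007], [0.982, -0.191, -0.004], [-0.002, 0.008, -1.0]]
contact_force: [0.4, 0.3, -0.6]
width: 0.0882
```

```bash
python3 wl.py bp3 big_round_pot .433 -.088 .005; python3 go.py .32 .35 .26 120
```

```text
big_round_pot [431.4 -89.7] yaw 12.5 [0.947]
t=29.9 move cm [ 40.9  -19.51  -1.67] turn -41.0 rows>=9.1 q6 18 | at [433.3 -88.8 244.4] yaw 79.0 w 87.9 F [ 0.2 -0.3 -0. ]
```

View pics/bp3.png

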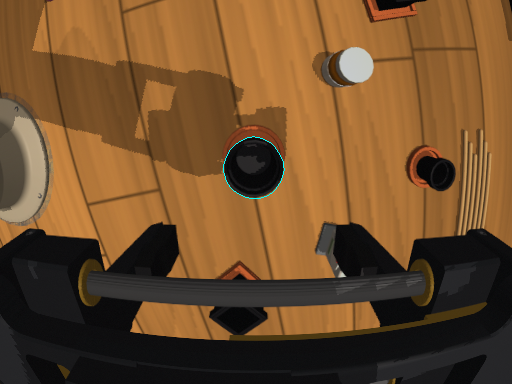

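Seated. Now I move the arm clear and check all four poses with the fixed cameras.

Request:
move_arm(targets="1 3 -1.4 0 -3;1 7.5 -3.6 0 -8;1 12 -5.7 -0.3 -12;1 16.5 -7.9 -0.6 -17;1 21 -10 -0.9 -21;1 25.5 -12.2 -1.2 -26;1 30 -14.3 -1.4 -30;1 34.5 -16.4 -1.6 -35;1 38.5 -18.4 -1.7 -39;1 40.9 -19.5 -1.7 -41;1 40.9 -19.5 -1.7 -41;1 40.9 -19.5 -1.7 -41")

```text
time: 31.05
tool_pos: [0.3193, 0.3498, 0.2587]
ee_rot: [[-0.5, 0.866, -0.002], [0.866, 0.5, -0.002], [-0.0, -0.002, -1.0]]
contact_force: [-0.8, 0.0, 0.8]
width: 0.0883
```

```bash
cat > m1.py <<'E'
from h import *
from bench import arm
pt=arm.camera_params("top");ps=arm.camera_params("scene")
t=arm.read_camera("top");s=arm.read_camera("scene"); cv2.imwrite("pics/tF.png",t);cv2.imwrite("pics/sF.png",s)
E={'long_pot':(.6572,.1414),'small_round_pot':(.684,-.1485),'square_pot':(.3685,-.2975),'big_round_pot':(.4325,-.0885)}
o2=s.copy()
for n,e in E.items():
    for nm,vs in (('top',[(t,pt,0)]),('scene',[(s,ps,0)])):
        try:
            x,c,D=fit(n,[*e,0],vs,.005); print(n,nm,np.round(x[:2]*1000,1),"%.1f"%np.degrees(x[2]),np.round(c,3))
        except Exception as ex: print(n,nm,ex)
cv2.imwrite("pics/tF2.png",cv2.resize(t[100:280,90:400],None,fx=2.5,fy=2.5,interpolation=2));cv2.imwrite("pics/sF2.png",cv2.resize(s[110:310,65:475],None,fx=1.9,fy=1.9,interpolation=2))
a=cv2.imread("pics/scene0.png")
d=[]
for (x,y) in ((253,231),(161,207)):
    r=cv2.matchTemplate(s[y-30:y+30,x-30:x+30],a[y-18:y+18,x-15:x+15],cv2.TM_CCOEFF_NORMED); print('bystander',cv2.minMaxLoc(r),'expect (15,12)')
E
python3 m1.py
```

```text
long_pot top [657.5 140. ] 95.6 [0.915]
long_pot scene [658.6 142.2] 97.9 [0.936]
small_round_pot top [ 683.9 -149.9] 20.9 [0.824]
small_round_pot scene [ 686.4 -146.9] -5.8 [0.887]
square_pot top [ 370.1 -296. ] 33.7 [0.87]
square_pot scene [ 371.  -295.9] 34.7 [0.904]
big_round_pot top [430.5 -89.8] 4.1 [0.863]
big_round_pot scene [434.7 -87.2] -4.3 [0.907]
bystander (-0.2116897851228714, 0.9997931718826294, (25, 24), (15, 12)) expect (15,12)
bystander (-0.1523013859987259, 0.9997509717941284, (29, 24), (15, 12)) expect (15,12)
```

View pics/sF2.png

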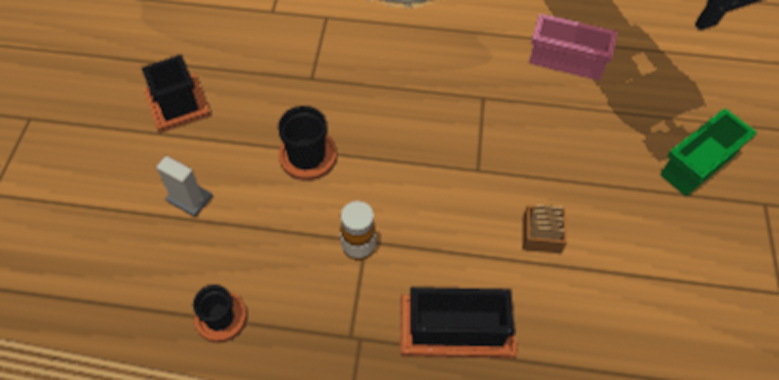

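View pics/tF2.png

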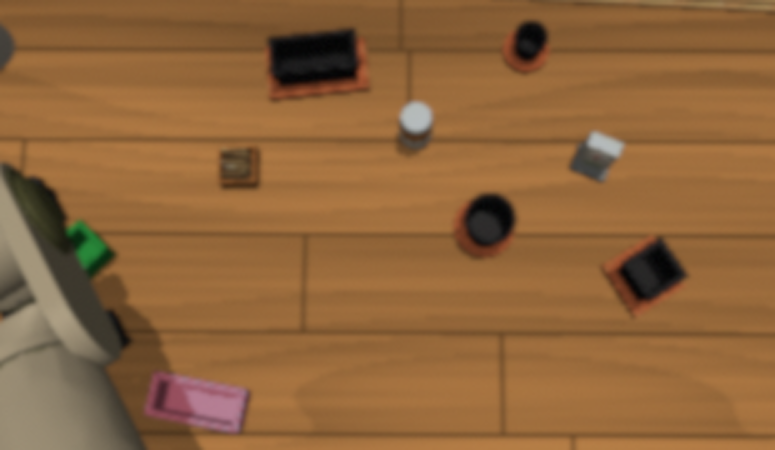

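```bash
python3 -c "
from bench import arm
print(arm.close_job(), arm.state()['time'])"
```

```text
the job is handed in; nothing more can be done
the job is handed in; nothing more can be done
```

All four black pots are in their matching terracotta saucers, and I handed the job in at about 31 s of the 112 s allowed. Each pot was gripped by its rim band, lowered until it touched the saucer floor, then released. The green and pink look-alikes were left alone.

What the last checks showed:
- **Height:** when each pot touched down, the tool was 5–6 mm above the height it had when gripping that pot on the bench. That fits the 5 mm saucer floor.
- **Centring:** every pot measured within about 3–4 mm of its saucer's centre, against about 8 mm of play. The fixed cameras disagree with each other by up to about 5 mm on the black pots.
- **Alignment:** the long pot read 95.6° and 97.9° in the two fixed cameras, against 96.7° for its saucer. The square pot read 33–35° against 32° for its saucer. I took that to be mostly measurement noise and did not correct it, but a 1–2° turn is possible.
- **Jar and gauge:** both are at the same pixels as at the start.
- **Forces:** the highest contact force I read was about 16 N, while setting down the square pot. I only read forces at the end of each move, so brief peaks would not show.

One reading stayed unexplained: the small round pot measured about 43.5 mm between the fingers instead of 46 mm. It sat centred in the grip and its placed position checked out.

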